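# Seat two flanged hubs on a centring spigot

### The job

Build up the polisher hub on the small assembly stand: seat the brass flanged hub on the stand's spigot, flange face down and fully home, then seat the blue flanged hub on top of it the same way. Lower them on rather than dropping them, and leave the black hub, which is a spare, where it stands.

Things in the scene. Friction and masses are not known exactly. Their poses are not given: they have to be found in the camera images.
- stand_seat (a point): centre of the flat seat face of the assembly stand, which is fixed to the worktop: a grey round base 100 mm across with a bright steel seat 54 mm across, its face 18 mm above the worktop. From the seat face a steel spigot 22 mm across rises straight up on this axis, straight for 34 mm and then tapering over 14 mm to a nose 8 mm across (48 mm tall in all). z points up. The first hub rests on the seat face, the second on the first one's boss
- brass_hub_center (a point): brass-coloured flanged hub: round flange 66 mm across and 7 mm thick at the bottom, a round boss 40 mm across and 19 mm tall standing on it (26 mm tall in all), a plain bore 28 mm across right through. It starts with its flange face down on the worktop. This point lies on its axis, half-way up (13 mm above the flange face); z points up out of the boss. Weighs about 0.2 kg
- blue_hub_center (a point): blue flanged hub: round flange 66 mm across and 7 mm thick at the bottom, a round boss 40 mm across and 19 mm tall standing on it (26 mm tall in all), a plain bore 28 mm across right through. It starts with its flange face down on the worktop. This point lies on its axis, half-way up (13 mm above the flange face); z points up out of the boss. Weighs about 0.1 kg
- black_hub_center (a point): black flanged hub: round flange 66 mm across and 7 mm thick at the bottom, a round boss 40 mm across and 19 mm tall standing on it (26 mm tall in all), a plain bore 28 mm across right through. It starts with its flange face down on the worktop. This point lies on its axis, half-way up (13 mm above the flange face); z points up out of the boss. The spare: stays where it is

How it is judged (in metres and radians):
On the way:
1. the brass hub sits home on the seat face, round the spigot (horizontal distance between brass_hub_center and stand_seat below 0.01 m and z of brass_hub_center in the frame of stand_seat between 0.008 and 0.018 m and angle between brass_hub_center's own z axis and vertical below 0.17 rad and linear speed of brass_hub below 0.02 m/s), for 0.2 s.
At the end, for the whole second after the job is handed in: The brass hub sits on the stand's seat face and the blue hub on the brass one, both round the spigot: each centred on it within 10 mm, within 5 mm of its fully seated height, level within about 10 degrees and at rest; the black hub is within 30 mm of where it started (all of step 1 and horizontal distance between blue_hub_center and stand_seat below 0.01 m and z of blue_hub_center in the frame of stand_seat between 0.034 and 0.044 m and angle between blue_hub_center's own z axis and vertical below 0.17 rad and linear speed of blue_hub below 0.02 m/s and distance of black_hub_center from where it was at the start of the episode below 0.03 m); the robot touches nothing.
It fails at once if the brass hub is dropped: let go and falling more than about 25 mm (linear speed of brass_hub above 0.7 m/s and contact force between brass_hub and the fingers below 0.1 N).
It fails at once if the blue hub is dropped: let go and falling more than about 25 mm (linear speed of blue_hub above 0.7 m/s and contact force between blue_hub and the fingers below 0.1 N).
It fails at once if the black spare hub is moved more than 30 mm (distance of black_hub_center from where it was at the start of the episode above 0.03 m).
It also fails if it takes over 64 s, if anything falls off the work surface, if the arm or the gripper's body presses on something with over 40 N, if the wrist force passes 120 N, or if a joint passes its speed limit or range.

### The arm

A 6-joint arm with a two-finger parallel gripper is mounted at the origin on a cart in front of the work surface, level with it; the furniture and walls round the work are solid. World frame = base frame: x ahead of the robot, y to its left, z up, the work surface at z = 0. Lengths are in mm, angles in rad, forces in N, time in s.
With the tool pointing down it reaches from about 325 to 925 mm from the base axis. Payload 3.1 kg.
Tool frame: the origin (TCP) lies where the fingers leave the gripper's body, on its centre line; the fingertips stand 73 mm ahead of it and the grasp point (between the pads) lies 54 mm ahead of it; z points along the fingers, y is the line along which they close (so a half turn about z gives the same grasp; the last joint's range is limited). The gripper opens to 85 mm and grips with 20 to 120 N. Pads are 22 mm wide; open, the fingers measure 114 mm over their backs; the gripper's body (76 mm by 85 mm) begins 54 mm behind the grasp point. The pads swing forward as they close: fully open they stand 13 mm farther back than shut.
Start: joints at [-1.359, 0.217, 1.613, -0, 1.311, -0.112], TCP at [198.878, -592.526, 303.9] pointing down, gripper open.
Joint ranges: [-2.75, 2.75], [-0.78, 2.1], [0.31, 2.55], [-1.13, 4.27], [0.13, 2.63], [-2.58, 2.58]. Speed limits (rad/s): [2.79, 2.79, 3.14, 3.14, 3.14, 3.14].

### API

Orientations are given as a 3x3 rotation matrix whose columns are the frame's x, y, z axes.
In Python, from station import get_state, get_image, calibration, sign_off gives the robot as it stands.
- The arm moves only by the tool step_arm, never from a script. Its argument "series" is one flat list of numbers, 5 for each row, row after row: the closure, from 0 (fully open) to 1 (shut), then the shift along the world's x, y, z in cm, then the turn about the world's z in rad. In form: [jaw, x, y, z, spin, jaw, x, y, z, spin, ...]. A call has 1 to 8 rows; each row shifts and turns the commanded pose from where the row before left it; what a row does not reach is not made up. A row lasts 1/12 s, in which the tool goes at most 41.7 mm and 7.16 degrees, less where a joint would pass 70% of its speed; a pose out of reach is approached as far as the arm can. A call is refused whole if a number of a shift passes 4.17 or a number of a turn 0.125, either way. A call with a gripper value outside its range is refused whole. The fingers move at their own pace and stop on an object; "squeeze" is the grip in N (left out, the last holds). Time passes only in rows, so rows that do not move let the fingers close. It gives the time, the measured TCP pose, the force, the opening and the grip force at its end, in the units of the state.
- get_state(): the state, without advancing time (a new reading comes with each control period).
- get_image(name): name is "side" or "top"; returns the picture (480x640x3 uint8, red, green, blue); there is no depth.
- calibration(name): a dict with "mtx" (3x3 intrinsics, pixels), "pose" (4x4, takes a point from camera to world coordinates). Camera axes: x right, y down, z forward; pixel columns grow to the right and rows downward; lengths in mm; the calibration is good to about 2 mm. A picture is of the moment at which its call begins. calibration takes no time and is no camera call.
- sign_off(): hands the job in; it is judged then, once.
The state is a dict: "time": time; "joint_positions": joint angles; "qvel": joint speeds; "effort": joint torques, N m; "tcp_pos": TCP position; "tool_rot": TCP orientation; "wrist_force": force on the tool from outside, world axes, zero at the start; "ft_torque": the same for the moment, N m; "gripper_width": opening from 0.0 (shut) to 1.0 (fully open); "gripper_force": force on a finger pad.
Only numpy, scipy, OpenCV 4.12 (cv2) and the standard library are available. Lean on these libraries where they do the work, as an engineer would, in place of code of your own. Each camera call takes 0.05 s, during which the arm holds its last target. There are 200 camera calls.

## Working session

There is one attempt and no reset: what is moved stays moved. The work goes in short steps, Python scripts to look and compute and a tool call to move; the robot and the scene stay as the last step left them, time stands still between calls to the robot, and variables do not carry over. Pictures are saved under pics/ and viewed, at most 10 in all, crops included, and the job is handed in when it is done.

Besides the shell and the picture viewer there is one more tool, called by a JSON object that holds its "api" and its "payload", one argument or row to a line. step_arm: Moves the arm, as the interface text tells. Its arguments: {"type":"object","properties":{"series":{"type":"array","items":{"type":"number"}},"squeeze":{"type":"number"}},"required":["series"]}

```bash
mkdir -p pics; python3 - <<'E'
from station import *
import cv2,numpy as np
np.set_printoptions(precision=3,suppress=True)
for n in("side","top"):
    i=get_image(n);cv2.imwrite(f"pics/{n}0.png",i[:,:,::-1]);c=calibration(n);print(n,np.array(c["mtx"]),np.array(c["pose"]))
s=get_state();print(s)
E
```

```text
side [[494.775   0.    322.416]
 [  0.    494.775 233.601]
 [  0.      0.      1.   ]] [[   0.968    0.175   -0.18   654.288]
 [   0.251   -0.696    0.673 -676.924]
 [  -0.008   -0.697   -0.718  713.495]
 [   0.       0.       0.       1.   ]]
top [[577.629   0.    325.211]
 [  0.    577.629 250.128]
 [  0.      0.      1.   ]] [[   0.023   -0.975    0.221  268.667]
 [  -1.      -0.021    0.011  -43.458]
 [  -0.006   -0.221   -0.975 1118.887]
 [   0.       0.       0.       1.   ]]
{'time': 0.1, 'joint_positions': array([-1.359,  0.218,  1.615, -0.   ,  1.311, -0.112]), 'qvel': array([-0.   , -0.004, -0.004, -0.   ,  0.002, -0.001]), 'effort': array([ -0.001, -39.808, -30.497,  -0.   ,   0.004,   0.   ]), 'tcp_pos': array([ 198.752, -591.937,  302.691]), 'tool_rot': array([[ 0.948,  0.318, -0.   ],
       [ 0.318, -0.948,  0.002],
       [ 0.   , -0.002, -1.   ]]), 'wrist_force': array([-0.421,  0.197,  0.398]), 'ft_torque': array([ 0.05 , -0.045, -0.03 ]), 'gripper_force': 0.0, 'gripper_width': 0.999528971443437}
```

View pics/top0.png

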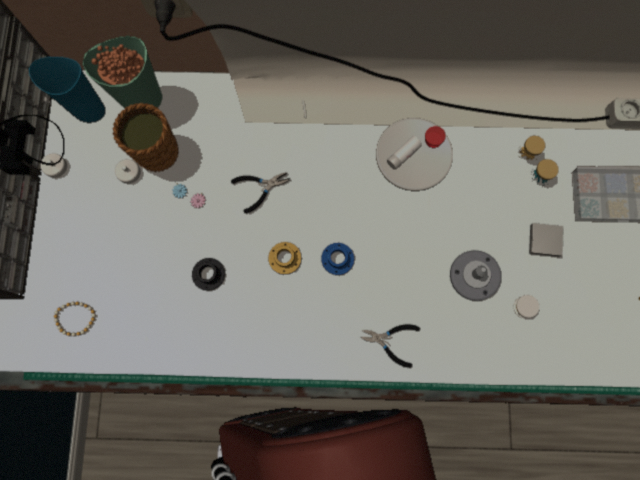

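View pics/side0.png

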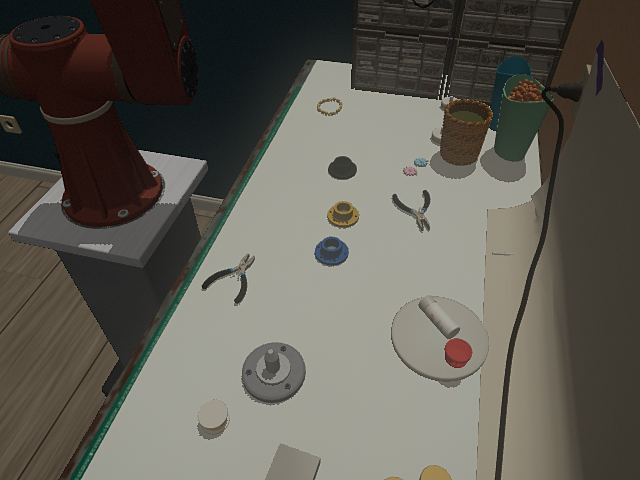

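The top view shows black at about (208,274), brass (285,258), blue (338,259) and the stand at (476,275). The side view shows the same order, with the stand at (273,372). I'll measure them next.

```bash
cat > h.py <<'E'
from station import *
import cv2,numpy as np
np.set_printoptions(precision=1,suppress=True)
def ray(n,p):
    c=calibration(n);T=np.array(c["pose"]);d=T[:3,:3]@np.linalg.inv(c["mtx"])@[p[0],p[1],1.];return T[:3,3],d
def onz(n,p,z):
    o,d=ray(n,p);return (o+d*(z-o[2])/d[2])[:2]
def proj(n,P):
    c=calibration(n);T=np.linalg.inv(c["pose"]);q=np.array(c["mtx"])@(T[:3,:3]@np.array(P,float)+T[:3,3]);return q[:2]/q[2]
def mask(img,col):
    h=cv2.cvtColor(img,cv2.COLOR_RGB2HSV)
    r={"brass":((14,110,60),(32,255,255)),"blue":((100,120,30),(125,255,255)),"black":((0,0,0),(179,255,60))}[col]
    return cv2.inRange(h,*map(np.array,r))
def blob(img,col,win):
    m=np.zeros(img.shape[:2],np.uint8);x,y,w=win;m[y-w:y+w,x-w:x+w]=mask(img,col)[y-w:y+w,x-w:x+w]
    cs=cv2.findContours(m,0,1)[0];c=cv2.convexHull(max(cs,key=cv2.contourArea));return cv2.fitEllipse(c)
E
python3 - <<'E'
from h import *
t=get_image("top");s=get_image("side")
for c,w in(("brass",(285,258,26)),("blue",(338,259,26)),("black",(208,274,26))):
    e=blob(t,c,w);P=onz("top",e[0],5);print(c,np.array(e[0]),e[1],P,"side pix of z0/z26:",proj("side",[*P,0]),proj("side",[*P,26]))
out=[cv2.resize(t[235:315,436:516],(400,400),interpolation=2),cv2.resize(s[330:410,233:313],(400,400),interpolation=2)]
cv2.imwrite("pics/st.png",np.hstack(out)[:,:,::-1])
cv2.imwrite("pics/hb.png",cv2.resize(s[190:280,290:380],(540,540),interpolation=2)[:,:,::-1])
E
```

```text
brass [284.5 257.7] (31.36577796936035, 32.269466400146484) [504.1  49.5] side pix of z0/z26: [342.8 216.8] [343.1 207.6]
blue [337.3 258.5] (30.834081649780273, 31.51445960998535) [504.9 -54.7] side pix of z0/z26: [331.2 253.1] [331.3 244. ]
black [208.3 273.9] (31.439332962036133, 32.63644790649414) [468.4 197.9] side pix of z0/z26: [342.1 170.6] [342.3 161.6]
```

View pics/st.png

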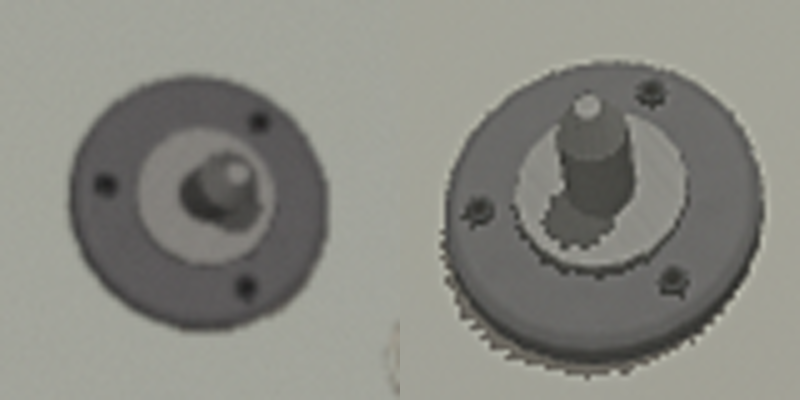

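View pics/hb.png

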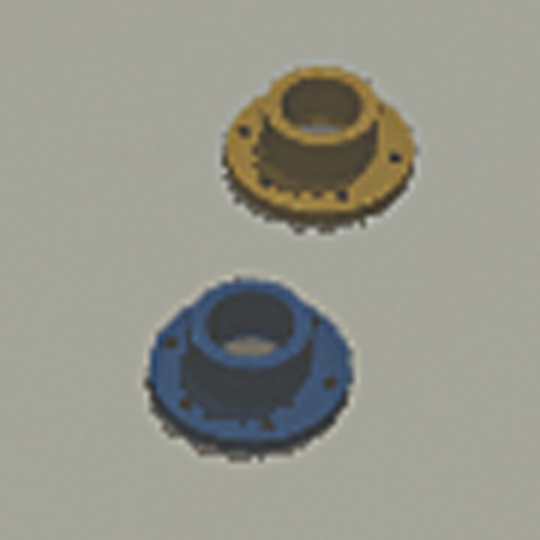

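The crops show the stand seat at about (477.0,273.9) in the top view and (273.0,367.3) in the side view. The spigot nose is at (483.2,269.2) top and (270.3,350.7) side. The hub rims in the side view match the predicted pixels to within 0.5 px.

```bash
python3 - <<'E'
from h import *
print(onz("top",(477,273.9),18),onz("side",(273,367.3),18),onz("top",(483.2,269.2),66),onz("side",(270.3,350.7),66))
print(onz("side",(343.5,207.2),26),onz("side",(331.7,243.7),26))
E
```

```text
[ 477.7 -325. ] [ 477.9 -323.6] [ 477.7 -324.5] [ 477.5 -323.1]
[504.6  51. ] [505.5 -53.8]
```

{"api": "step_arm", "payload": {
  "series": [0,1.7,3.5,0,0.125,0,1.7,3.5,0,0.125,0,1.7,3.5,0,0.125,0,1.7,3.5,0,0.125,0,1.7,3.5,0,0.125,0,1.7,3.5,0,0.125,0,1.7,3.5,0,0.125,0,1.7,3.5,0,0.125],
  "squeeze": 45
}}

```text
time: 0.87
tcp_pos: [335.2, -310.7, 303.8]
tool_rot: [[0.239, 0.971, 0.0], [0.971, -0.239, 0.0], [0.0, 0.0, -1.0]]
wrist_force: [0.7, 0.6, 0.9]
gripper_width: 0.997
gripper_force: 0.0
```

{"api": "step_arm", "payload": {
  "series": [0,1.7,3.5,0,0.125,0,1.7,3.5,0,0.122,0,1.7,3.5,0,0,0,1.7,3.5,0,0,0,1.7,3.5,0,0,0,1.7,3.5,0,0,0,1.7,3.5,0,0,0,1.7,3.5,0,0]
}}

```text
time: 1.53
tcp_pos: [471.2, -30.5, 304.0]
tool_rot: [[-0.0, 1.0, 0.0], [1.0, 0.0, -0.0], [-0.0, 0.0, -1.0]]
wrist_force: [1.1, -0.9, 1.5]
gripper_width: 0.999
gripper_force: 0.0
```

{"api": "step_arm", "payload": {
  "series": [0,1.1,2.7,0,0,0,1.1,2.7,-1,0,0,1.1,2.65,-2,0,0,0,0,-3,0,0,0,0,-3,0,0,0,0,-3,0,0.2,0,0,-2.4,0,0.2,0,0,0,0]
}}

```text
time: 2.2
tcp_pos: [499.3, 48.3, 154.1]
tool_rot: [[-0.0, 1.0, -0.012], [1.0, 0.0, 0.0], [0.0, -0.012, -1.0]]
wrist_force: [-0.3, -0.1, -0.2]
gripper_width: 0.798
gripper_force: 0.0
```

{"api": "step_arm", "payload": {
  "series": [0.2,0,0,-2,0,0.2,0,0,-2,0,0.2,0,0,-1.2,0,0.2,0,0,-0.7,0,0.2,0,0,-0.2,0,0.2,0,0,0,0]
}}

```text
time: 2.7
tcp_pos: [504.2, 47.9, 99.3]
tool_rot: [[0.0, 1.0, 0.0], [1.0, -0.0, -0.0], [-0.0, 0.0, -1.0]]
wrist_force: [-0.6, -0.7, 0.9]
gripper_width: 0.802
gripper_force: 0.0
```

{"api": "step_arm", "payload": {
  "series": [0.2,0,0.2,-0.8,0,0.2,0,0,-0.8,0,0.2,0,0,-0.4,0,0.2,0,0,0,0]
}}

```text
time: 3.03
tcp_pos: [503.0, 50.1, 77.8]
tool_rot: [[-0.0, 1.0, -0.002], [1.0, 0.0, 0.0], [0.0, -0.002, -1.0]]
wrist_force: [-0.8, -0.3, 0.2]
gripper_width: 0.797
gripper_force: 0.0
```

```bash
python3 - <<'E'
from h import *
s=get_image("side");st=get_state();print(st["tcp_pos"],st["wrist_force"])
cv2.imwrite("pics/g1.png",cv2.resize(s[130:290,260:420],(560,560),interpolation=2)[:,:,::-1])
E
```

```text
[503.3  50.   78.2] [-0.3 -0.4 -0.4]
```

View pics/g1.png

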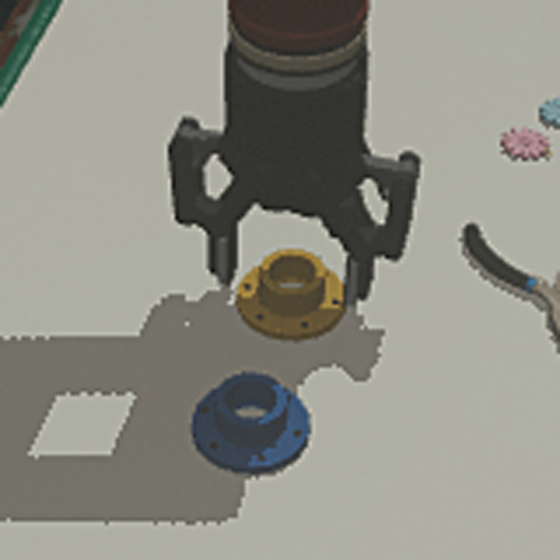

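The fingers straddle the brass hub with no contact and clear the blue hub. Next I'll raise about 2 mm and close.

{"api": "step_arm", "payload": {
  "series": [0.3,0,0,0.2,0,0.4,0,0,0,0,0.5,0,0,0,0,0.6,0,0,0,0,0.8,0,0,0,0,0.8,0,0,0,0,0.8,0,0,0,0]
}}

```text
time: 3.67
tcp_pos: [504.4, 49.9, 81.7]
tool_rot: [[0.0, 1.0, 0.001], [1.0, -0.0, -0.0], [-0.0, 0.001, -1.0]]
wrist_force: [-0.5, 0.2, 5.9]
gripper_width: 0.431
gripper_force: 47.0
```

{"api": "step_arm", "payload": {
  "series": [0.8,0,0,0.5,0,0.8,0,0,1,0,0.8,0,0,1.5,0,0.8,0,0,2,0,0.8,0,0,2,0,0.8,0,0,1.5,0,0.8,0,0,1,0,0.8,0,0,0,0]
}}

```text
time: 4.33
tcp_pos: [505.3, 50.0, 178.4]
tool_rot: [[-0.0, 1.0, 0.005], [1.0, 0.0, -0.0], [-0.0, 0.005, -1.0]]
wrist_force: [0.7, 0.2, -3.2]
gripper_width: 0.433
gripper_force: 46.1
```

{"api": "step_arm", "payload": {
  "series": [0.8,0,-1.5,0,0,0.8,0,-2.5,0,0,0.8,0,-3.2,0,0,0.8,-0.4,-3.2,0,0,0.8,-0.4,-3.2,0,0,0.8,-0.4,-3.2,0,0,0.8,-0.4,-3.2,0,0,0.8,-0.4,-3.2,0,0]
}}

```text
time: 5.0
tcp_pos: [482.4, -183.0, 174.3]
tool_rot: [[0.0, 1.0, -0.002], [1.0, -0.0, 0.001], [0.001, -0.002, -1.0]]
wrist_force: [0.6, 0.2, -3.6]
gripper_width: 0.429
gripper_force: 46.0
```

{"api": "step_arm", "payload": {
  "series": [0.8,-0.4,-3.2,0,0,0.8,-0.3,-3.2,0,0,0.8,0,-3,0,0,0.8,0,-2,0,0,0.8,0,-1,0,0,0.8,0,0,0,0,0.8,0,0,0,0]
}}

```text
time: 5.58
tcp_pos: [476.2, -305.2, 174.7]
tool_rot: [[0.001, 1.0, -0.002], [1.0, -0.001, 0.002], [0.002, -0.002, -1.0]]
wrist_force: [-0.0, 0.5, -3.7]
gripper_width: 0.433
gripper_force: 46.0
```

{"api": "step_arm", "payload": {
  "series": [0.8,0.1,-1,0,0,0.8,0,-0.9,0,0,0.8,0,0,0,0,0.8,0,0,0,0]
}}

```text
time: 5.92
tcp_pos: [478.2, -325.0, 176.1]
tool_rot: [[-0.0, 1.0, 0.0], [1.0, 0.0, -0.0], [-0.0, 0.0, -1.0]]
wrist_force: [-0.1, 0.0, -2.9]
gripper_width: 0.435
gripper_force: 46.0
```

```bash
python3 - <<'E'
from h import *
s=get_image("side");t=get_image("top");st=get_state();print(st["tcp_pos"])
a=s[300:400,210:310]; b=t[220:320,430:530]
cv2.imwrite("pics/g2.png",np.hstack([cv2.resize(i,(400,400),interpolation=2) for i in(b,a)])[:,:,::-1])
E
```

```text
[ 477.9 -324.6  175.9]
```

View pics/g2.png

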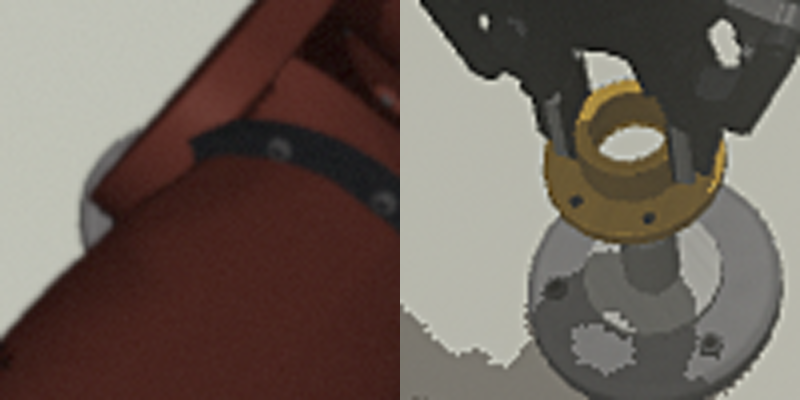

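The side view shows the hub level in the grip above the spigot, with the flange spanning about x=245.8–291.6 (centre 268.6) and its lowest point at y≈360.7. The arm hides the top view.

```bash
python3 - <<'E'
from h import *
a=np.linspace(0,6.28,200)
for X,Y in((477.9,-324.6),(480.9,-324.6),(477.9,-321.6)):
    q=np.array([proj("side",[X+33*np.cos(u),Y+33*np.sin(u),z]) for u in a for z in(94.5,101.5)]);print(q.min(0),q.max(0))
s=get_image("side");m=np.zeros((480,640),np.uint8);m[300:400,210:310]=mask(s,"brass")[300:400,210:310];x,y,w,h=cv2.boundingRect(max(cv2.findContours(m,0,1)[0],key=cv2.contourArea));print(x,x+w,y,y+h)
E
```

```text
[245.  319.3] [291.5 361.8]
[246.9 319.7] [293.5 362.3]
[245.7 317.6] [292.1 359.9]
246 291 320 361
```

{"api": "step_arm", "payload": {
  "series": [0.8,0,0,-0.7,0,0.8,0,0,-0.7,0,0.8,0,0,-0.7,0,0.8,0,0,-0.7,0,0.8,0,0,-0.7,0,0.8,0,0,-0.5,0,0.8,0,0,0,0]
}}

```text
time: 6.65
tcp_pos: [476.9, -324.2, 133.8]
tool_rot: [[0.0, 1.0, -0.003], [1.0, -0.0, 0.002], [0.002, -0.003, -1.0]]
wrist_force: [-0.3, -0.1, -3.5]
gripper_width: 0.435
gripper_force: 46.0
```

{"api": "step_arm", "payload": {
  "series": [0.8,0,0,-0.5,0,0.8,0,0,-0.7,0,0.8,0,0,-0.7,0,0.8,0,0,-0.6,0,0.8,0,0,-0.3,0,0.8,0,0,0,0,0.8,0,0,0,0]
}}

```text
time: 7.23
tcp_pos: [477.7, -324.9, 107.5]
tool_rot: [[0.0, 1.0, -0.001], [1.0, -0.0, 0.0], [0.0, -0.001, -1.0]]
wrist_force: [-0.2, 0.2, -3.2]
gripper_width: 0.434
gripper_force: 46.0
```

No contact so far, with about 8 mm left.

{"api": "step_arm", "payload": {
  "series": [0.8,0,0,-0.3,0,0.8,0,0,-0.3,0,0.8,0,0,0,0,0.8,0,0,-0.1,0,0.8,0,0,0,0]
}}

```text
time: 7.65
tcp_pos: [477.8, -325.0, 100.8]
tool_rot: [[0.0, 1.0, -0.0], [1.0, -0.0, 0.0], [0.0, -0.0, -1.0]]
wrist_force: [0.1, 0.4, -2.7]
gripper_width: 0.431
gripper_force: 46.0
```

{"api": "step_arm", "payload": {
  "series": [0.8,0,0,-0.1,0,0.8,0,0,0,0]
}}

```text
time: 7.82
tcp_pos: [477.9, -325.0, 99.8]
tool_rot: [[0.0, 1.0, -0.0], [1.0, -0.0, 0.0], [0.0, -0.0, -1.0]]
wrist_force: [-0.4, -0.7, -3.1]
gripper_width: 0.433
gripper_force: 46.0
```

{"api": "step_arm", "payload": {
  "series": [0.8,0,0,-0.1,0,0.8,0,0,0,0]
}}

```text
time: 7.98
tcp_pos: [478.0, -325.1, 99.7]
tool_rot: [[-0.0, 1.0, -0.0], [1.0, 0.0, 0.0], [0.0, -0.0, -1.0]]
wrist_force: [-2.0, 1.9, 3.1]
gripper_width: 0.434
gripper_force: 46.7
```

{"api": "step_arm", "payload": {
  "series": [0.8,0,0,-0.05,0,0.8,0,0,0,0]
}}

```text
time: 8.15
tcp_pos: [478.0, -325.1, 99.7]
tool_rot: [[-0.0, 1.0, -0.0], [1.0, 0.0, 0.0], [0.0, -0.0, -1.0]]
wrist_force: [-3.9, 3.4, 7.1]
gripper_width: 0.433
gripper_force: 47.2
```

Contact came at exactly the seated height. I'll release and lift.

{"api": "step_arm", "payload": {
  "series": [0.5,0,0,0.05,0,0.4,0,0,0,0,0.2,0,0,0,0,0.15,0,0,0,0,0.15,0,0,1,0,0.15,0,0,2,0,0.15,0,0,2.5,0,0.15,0,0,2.5,0]
}}

```text
time: 8.82
tcp_pos: [477.5, -324.7, 179.7]
tool_rot: [[-0.0, 1.0, -0.001], [1.0, 0.0, 0.001], [0.001, -0.001, -1.0]]
wrist_force: [0.8, 0.5, 0.2]
gripper_width: 0.849
gripper_force: 0.0
```

{"api": "step_arm", "payload": {
  "series": [0.15,0,2,0,0,0.15,0.3,3.2,0,0,0.2,0.4,3.2,0,0,0.2,0.4,3.2,0,0,0.2,0.4,3.2,0,0,0.2,0.4,3.2,0,0,0.2,0.4,3.2,0,0,0.2,0.4,3,0,0]
}}

```text
time: 9.48
tcp_pos: [505.0, -81.4, 179.8]
tool_rot: [[-0.0, 1.0, 0.001], [1.0, 0.0, -0.0], [-0.0, 0.001, -1.0]]
wrist_force: [-0.3, 0.1, -0.7]
gripper_width: 0.802
gripper_force: 0.0
```

```bash
python3 - <<'E'
from h import *
s=get_image("side");t=get_image("top");st=get_state();print(st["tcp_pos"],st["gripper_width"])
a=s[300:420,210:330]; b=t[215:335,416:536]
cv2.imwrite("pics/g3.png",np.hstack([cv2.resize(i,(400,400),interpolation=2) for i in(b,a)])[:,:,::-1])
e=blob(t,"brass",(476,270,30));print(e,onz("top",e[0],23))
E
```

```text
[505.  -79.4 179.5] 0.7976642388374512
((477.75592041015625, 273.3667297363281), (33.0623664855957, 34.27619171142578), 125.24563598632812) [ 477.8 -325.2]
```

View pics/g3.png

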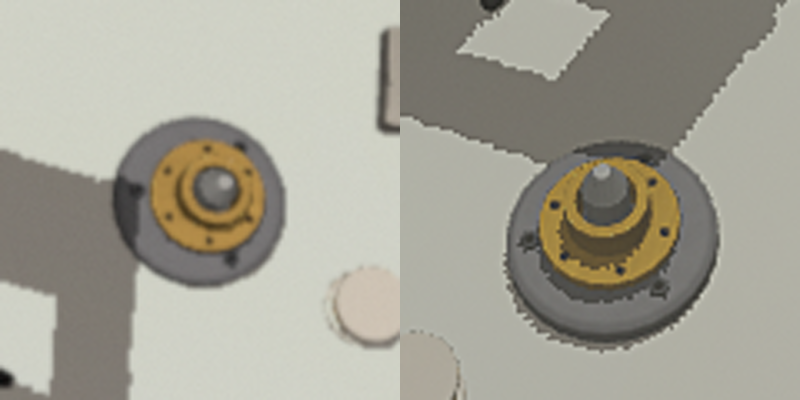

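The brass hub is seated flat round the spigot, about 0.5 mm off centre. Next is the blue hub.

{"api": "step_arm", "payload": {
  "series": [0.2,0,1.3,0,0,0.2,0,1.2,-1,0,0.2,0,0,-1.5,0,0.2,0,0,-1.5,0,0.2,0,0,-1.5,0,0.2,0,0,-1.5,0,0.2,0,0,-1,0,0.2,0,0,0,0]
}}

```text
time: 10.25
tcp_pos: [502.6, -57.7, 96.0]
tool_rot: [[0.001, 1.0, -0.006], [1.0, -0.001, 0.001], [0.001, -0.006, -1.0]]
wrist_force: [-1.3, -0.3, 0.6]
gripper_width: 0.801
gripper_force: 0.0
```

{"api": "step_arm", "payload": {
  "series": [0.2,0,0,-0.6,0,0.2,0,0,-0.6,0,0.2,0,0,-0.3,0,0.2,0,0,-0.3,0,0.2,0,0,0,0,0.2,0,0,0,0]
}}

```text
time: 10.75
tcp_pos: [505.0, -58.0, 81.0]
tool_rot: [[0.0, 1.0, 0.0], [1.0, -0.0, -0.0], [-0.0, 0.0, -1.0]]
wrist_force: [0.5, -0.2, 0.3]
gripper_width: 0.798
gripper_force: 0.0
```

{"api": "step_arm", "payload": {
  "series": [0.2,0,0.37,0.1,0,0.3,0,0,0,0,0.4,0,0,0,0,0.5,0,0,0,0,0.6,0,0,0,0,0.8,0,0,0,0,0.8,0,0,0,0,0.8,0,0,0,0]
}}

```text
time: 11.42
tcp_pos: [505.5, -54.4, 82.6]
tool_rot: [[0.0, 1.0, 0.001], [1.0, -0.0, -0.0], [-0.0, 0.001, -1.0]]
wrist_force: [-0.9, 0.4, 5.3]
gripper_width: 0.435
gripper_force: 45.6
```

{"api": "step_arm", "payload": {
  "series": [0.8,0,0,0.5,0,0.8,0,0,1,0,0.8,0,0,1.5,0,0.8,0,0,2,0,0.8,0,0,2,0,0.8,0,0,1.5,0,0.8,0,0,1,0,0.8,0,0,0,0]
}}

```text
time: 12.08
tcp_pos: [506.3, -54.7, 179.6]
tool_rot: [[-0.0, 1.0, 0.005], [1.0, 0.0, -0.001], [-0.001, 0.005, -1.0]]
wrist_force: [0.1, 0.2, -0.4]
gripper_width: 0.436
gripper_force: 45.3
```

{"api": "step_arm", "payload": {
  "series": [0.8,0,-1.5,0,0,0.8,-0.3,-2.5,0,0,0.8,-0.4,-3.2,0,0,0.8,-0.4,-3.2,0,0,0.8,-0.4,-3.2,0,0,0.8,-0.4,-3.2,0,0,0.8,-0.4,-3.2,0,0,0.8,-0.3,-3,0,0]
}}

```text
time: 12.75
tcp_pos: [477.5, -285.5, 175.4]
tool_rot: [[0.0, 1.0, -0.002], [1.0, -0.0, 0.001], [0.001, -0.002, -1.0]]
wrist_force: [-0.0, 0.2, -0.9]
gripper_width: 0.431
gripper_force: 45.2
```

{"api": "step_arm", "payload": {
  "series": [0.8,-0.1,-2,0,0,0.8,0,-1.2,0,0,0.8,0,-0.4,0,0,0.8,0,0,0,0,0.8,0,0,0,0]
}}

```text
time: 13.17
tcp_pos: [477.6, -319.1, 176.1]
tool_rot: [[-0.0, 1.0, -0.001], [1.0, 0.0, 0.002], [0.002, -0.001, -1.0]]
wrist_force: [-0.4, 0.0, -0.3]
gripper_width: 0.434
gripper_force: 45.2
```

```bash
python3 - <<'E'
from h import *
s=get_image("side");st=get_state();p=st["tcp_pos"];print(p,st["wrist_force"])
a=np.linspace(0,6.28,200);b=p[2]-82.5
q=np.array([proj("side",[p[0]+33*np.cos(u),p[1]+33*np.sin(u),z]) for u in a for z in(b,b+7)]);print(q.min(0),q.max(0))
m=np.zeros((480,640),np.uint8);m[280:400,200:320]=mask(s,"blue")[280:400,200:320];x,y,w,h=cv2.boundingRect(max(cv2.findContours(m,0,1)[0],key=cv2.contourArea));print(x,x+w,y,y+h)
E
```

```text
[ 477.7 -318.8  176.2] [-0.2 -0.2 -1. ]
[246.4 316.4] [292.6 358.5]
256 272 317 328
```

{"api": "step_arm", "payload": {
  "series": [0.8,0,-0.58,0,0,0.8,0,0,0,0,0.8,0,0,0,0]
}}

```text
time: 13.47
tcp_pos: [478.1, -325.7, 177.0]
tool_rot: [[-0.001, 1.0, 0.0], [1.0, 0.001, -0.0], [-0.0, 0.0, -1.0]]
wrist_force: [-1.3, 0.4, 0.6]
gripper_width: 0.435
gripper_force: 45.2
```

```bash
python3 - <<'E'
from h import *
s=get_image("side");st=get_state();p=st["tcp_pos"];print(p,st["wrist_force"])
a=np.linspace(0,6.28,200);b=p[2]-82.5
q=np.array([proj("side",[p[0]+33*np.cos(u),p[1]+33*np.sin(u),z]) for u in a for z in(b,b+7)]);print(q.min(0),q.max(0))
cv2.imwrite("pics/g4.png",cv2.resize(s[300:400,210:310],(600,600),interpolation=2)[:,:,::-1])
E
```

```text
[ 478.1 -325.7  177. ] [-0.2  0.7  0.4]
[244.8 319.9] [291.4 362.5]
```

View pics/g4.png

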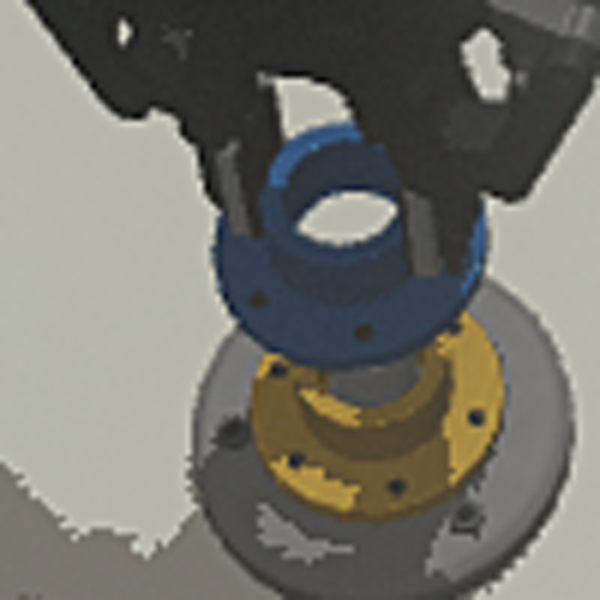

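The blue hub is level, with the flange at x≈245.5–291.7 and bottom at y≈361.7, within about 1 mm of the prediction. Lowering now.

{"api": "step_arm", "payload": {
  "series": [0.8,0,0.05,-0.5,0,0.8,0,0,-0.7,0,0.8,0,0,-0.7,0,0.8,0,0,-0.7,0,0.8,0,0,-0.7,0,0.8,0,0,-0.5,0,0.8,0,0,0,0,0.8,0,0,0,0]
}}

```text
time: 14.18
tcp_pos: [477.6, -325.4, 138.1]
tool_rot: [[0.0, 1.0, -0.001], [1.0, -0.0, 0.001], [0.001, -0.001, -1.0]]
wrist_force: [-0.5, -0.6, -0.8]
gripper_width: 0.435
gripper_force: 45.2
```

{"api": "step_arm", "payload": {
  "series": [0.8,0,0,-0.3,0,0.8,0,0,-0.2,0,0.8,0,0,0,0]
}}

```text
time: 14.43
tcp_pos: [477.8, -325.6, 133.8]
tool_rot: [[0.0, 1.0, -0.0], [1.0, -0.0, 0.0], [0.0, -0.0, -1.0]]
wrist_force: [0.8, 0.5, -1.0]
gripper_width: 0.436
gripper_force: 45.2
```

{"api": "step_arm", "payload": {
  "series": [0.8,0,0,-0.3,0,0.8,0,0,-0.2,0,0.8,0,0,0,0,0.8,0,0,-0.1,0,0.8,0,0,0,0]
}}

```text
time: 14.85
tcp_pos: [477.8, -325.6, 127.8]
tool_rot: [[0.0, 1.0, -0.0], [1.0, -0.0, 0.0], [0.0, -0.0, -1.0]]
wrist_force: [-0.3, -0.1, -0.3]
gripper_width: 0.433
gripper_force: 45.2
```

{"api": "step_arm", "payload": {
  "series": [0.8,0,0,-0.1,0,0.8,0,0,0,0]
}}

```text
time: 15.02
tcp_pos: [477.8, -325.6, 126.8]
tool_rot: [[-0.0, 1.0, -0.0], [1.0, 0.0, 0.0], [0.0, -0.0, -1.0]]
wrist_force: [-0.2, -0.1, -0.2]
gripper_width: 0.432
gripper_force: 45.2
```

{"api": "step_arm", "payload": {
  "series": [0.8,0,0,-0.1,0,0.8,0,0,0,0]
}}

```text
time: 15.18
tcp_pos: [478.0, -325.7, 126.5]
tool_rot: [[-0.0, 1.0, -0.0], [1.0, 0.0, 0.0], [0.0, -0.0, -1.0]]
wrist_force: [-0.7, 1.9, 3.2]
gripper_width: 0.435
gripper_force: 45.6
```

Contact at the expected height. Release and retreat.

{"api": "step_arm", "payload": {
  "series": [0.5,0,0,0,0,0.4,0,0,0,0,0.2,0,0,0,0,0.15,0,0,0,0,0.15,0,0,1,0,0.15,0,0,2,0,0.15,0,0,2.5,0,0.15,0,0,2.5,0]
}}

```text
time: 15.85
tcp_pos: [477.5, -325.3, 206.7]
tool_rot: [[0.0, 1.0, -0.001], [1.0, -0.0, 0.001], [0.001, -0.001, -1.0]]
wrist_force: [0.3, -0.1, -0.7]
gripper_width: 0.847
gripper_force: 0.0
```

{"api": "step_arm", "payload": {
  "series": [0.15,0,2,0,0,0.15,0.3,3,0,0,0.2,0.3,3,0,0,0.2,0.4,3,0,0,0.2,0.4,3,0,0,0.2,0.4,3,0,0,0.2,0.4,2,0,0,0.2,0,0,0,0]
}}

```text
time: 16.52
tcp_pos: [500.1, -132.2, 206.5]
tool_rot: [[-0.004, 1.0, 0.0], [1.0, 0.004, 0.001], [0.001, 0.0, -1.0]]
wrist_force: [0.2, -1.2, -0.2]
gripper_width: 0.801
gripper_force: 0.0
```

```bash
python3 - <<'E'
from h import *
s=get_image("side");t=get_image("top");st=get_state();print(st["tcp_pos"],st["wrist_force"])
a=s[300:420,210:330]; b=t[215:335,416:536]
cv2.imwrite("pics/g5.png",np.hstack([cv2.resize(i,(400,400),interpolation=2) for i in(b,a)])[:,:,::-1])
e=blob(t,"blue",(476,270,30));print(e,onz("top",e[0],49))
e=blob(t,"black",(208,274,26));print(onz("top",e[0],5))
E
```

```text
[ 500.1 -135.3  206.6] [-0.4 -0.7  0.7]
((481.8145446777344, 270.8873291015625), (32.251522064208984, 34.4423942565918), 121.5119400024414) [ 477.8 -326.3]
[468.3 197.7]
```

View pics/g5.png

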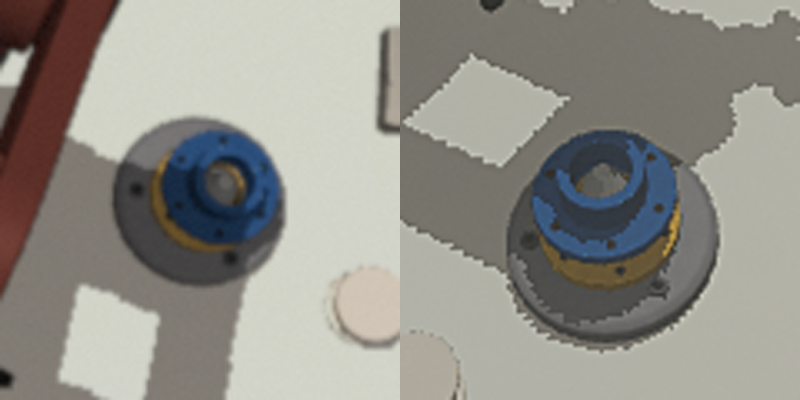

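Both hubs are stacked level round the spigot, and the black hub hasn't moved. I'll let the arm settle, then hand in.

{"api": "step_arm", "payload": {
  "series": [0.2,0,0,0,0,0.2,0,0,0,0,0.2,0,0,0,0]
}}

```text
time: 16.87
tcp_pos: [499.9, -136.8, 206.1]
tool_rot: [[0.002, 1.0, 0.0], [1.0, -0.002, -0.0], [-0.0, 0.0, -1.0]]
wrist_force: [0.6, 0.9, -0.4]
gripper_width: 0.796
gripper_force: 0.0
```

```bash
python3 -c "from station import *;print(sign_off())"
```

```text
the job is handed in; nothing more can be done
None
```

The brass hub is seated on the stand with the blue hub on top, both level and within about 2 mm of the spigot axis in the last pictures; the black spare didn't move, and I handed the job in at about 17 s (no verdict was returned).

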